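# Seat a density cup in the hidden bore of an orbital thermo-shaker

## Task

Temper the paint sample: take the steel density cup from the tray and put it, upright, through the shutter of the shaker into the bore of its metal block. The bore is out of sight under the shutter, wherever the drive happened to stop, so slide the cup's foot about on the block, pressing only gently, until it drops in, and lower it fully home without letting it fall. Then swing the hold-down arm across the cup's lid as far as it goes, and leave everything else where it stands.

Things in the scene. Friction and masses are not known exactly. Their poses are not given: they have to be found in the camera images.
- cup_middle (a point): Middle of the closed steel density cup, half-way up its axis: 114 mm tall, about 0.4 kg, upright on the tray's floor. From the foot up: plain round barrel 36 mm in diameter with a flat foot, to 90 mm; flange 54 mm in diameter, 90 to 100 mm; on it the lid's round stub, 23 mm in diameter, 100 to 114 mm, to be gripped from above. z: the cup's axis, up.
- cup: The same density cup; origin at the centre of its foot, z along its axis, up.
- shaker: Orbital thermo-shaker, white, about 235 x 180 x 110 mm, sloped control desk in front, fixed to the bench. Origin at bench level below the middle of the opening; x to its back (away from the desk), y to its left, z up. Its flat dark cover, 6 mm thick, tops at z = 110 mm. The cup may never press on any part of it with over 30 N (a fall into the bore does).
- opening (a point): Middle of the square opening, 56 x 56 mm, in the cover, at the cover's top. Two light sprung flaps close it; the cup's foot pushes them down (under 2 N). Below lies the block with the bore, its flat top 34 mm under this point. The drive stopped at any phase: the bore's axis is 3 to 5.5 mm from this point's axis, in any direction. The block is held by friction; it gives sideways to about 12 N.
- holddown (a joint): Angle (rad) of the flat aluminium hold-down arm about its post, 62 mm to the left (+y of the shaker) of the opening's middle. 0: it points to the back (+x), clear of the opening; grows clockwise seen from above; at 1.57, its stop, it points to -y across the opening. It stays where it is left, turns with about 1 N, and its underside passes 3.5 mm over the lid of a cup that is fully home.
- holddown_handle (a point): Middle of the black round upright handle near the free end of the hold-down arm: 16 mm in diameter, from 15 mm below this point to 15 mm above, 76 mm from the arm's axis. It can be gripped from above or pushed.
- holddown_pivot (a point): Axis of the hold-down arm, at the height of the handle's middle. The arm is 16 mm wide and 6 mm thick, its top 15 mm below this point.
- weight: Brass calibration weight, 29 mm in diameter, 44 mm tall, standing on the tray; a bystander. Origin under its foot.
- spatula: Spatula with wooden grip, 180 x 16 x 13 mm, lying on the tray; a bystander. Origin at its middle.
- tray: Shallow white enamelled tray with blue rim, 143 x 263 x 19 mm, its floor 2 mm above the bench, fixed to the bench; origin under its middle, long side along y.
- wash_bottle: White wash bottle with red cap, 84 mm in diameter, 194 mm tall, standing behind the shaker; a bystander. Origin under its foot.
- orange_jar: Orange sample jar with black lid, 54 mm in diameter, 65 mm tall; a bystander. Origin under its foot.
- white_jar: Cream sample jar with white lid, 57 mm in diameter, 67 mm tall; a bystander. Origin under its foot.
- beaker: Glass beaker, 66 mm in diameter, 80 mm tall; a bystander. Origin under its foot.
- seat (a point): Point on the opening's axis, 29 mm below the cover's top: height of the cup's middle when it is fully home (sideways it will be 2 to 7 mm off). The blind bore is 39 mm in diameter, with a 2 mm chamfer at its mouth, and 52 mm deep from the block's top; the cup stands on its floor, 24 mm above the bench, its flange just above the cover and its lid's top 28 mm above the cover.
- bottle_black: Tall black bottle, 80 mm in diameter, 222 mm tall, standing at the back; a bystander. Origin under its foot.
- reagent: Small black reagent bottle, 56 mm in diameter, 131 mm tall, at the back; a bystander. Origin under its foot.
- notebook: Blue notebook, 135 x 98 x 13 mm, lying on the bench; a bystander. Origin under its middle.
- marker: White marker with blue cap, 128 x 12 x 11 mm, lying on the notebook; a bystander. Origin under its middle.
- stopwatch: Dark stopwatch, 73 x 58 x 14 mm, lying on the bench; a bystander. Origin under its middle.
- old_viscometer: Old beige viscometer at the back right, 268 x 280 x 477 mm, fixed, not used: a box 190 mm tall with a column and, 0.26 to 0.35 m up, a head arm that reaches forward (-x) over its front edge. Pass in front of it. Origin under its middle.
Not all that is in view belongs to the job. What is shaped like the cup but orange or yellow is not meant.

How it is judged (in metres and radians):
On the way, in this order (a step that is already met when the one before it is completed fails the run):
1. the density cup is lifted clear of the tray, upright (height (world z) of cup_middle above 0.1 m and angle between cup's own z axis and vertical below 0.35 rad), for 0.2 s.
2. the cup is fully home in the bore, upright (z of cup_middle in the frame of shaker below 0.085 m and horizontal distance between cup_middle and opening below 0.01 m and angle between cup's own z axis and vertical below 0.08 rad), for 0.2 s.
3. the hold-down arm lies across the cup's lid (value of joint holddown above 1.42 rad), for 0.2 s.
At the end, for the whole second after the job is handed in: The cup stands at rest on the floor of the bore (its middle under 85 mm above the shaker's origin, within 10 mm of the opening's middle, upright within 0.08 rad) and the hold-down arm lies across its lid (over 1.42 rad) (all of step 2 and value of joint holddown above 1.42 rad and linear speed of cup below 0.02 m/s); the robot touches nothing.
It fails at once if the cup is pressed or dropped on the shaker, its block or its arm with more than 30 N (contact force between cup and shaker above 30 N).
It fails at once if a bystander is shifted by more than 30 mm or knocked over (distance of any of weight, spatula, wash_bottle, orange_jar, white_jar, beaker, bottle_black, reagent, notebook, marker, stopwatch from where it was at the start of the episode above 0.03 m or angle between any of wash_bottle, beaker, weight, bottle_black, reagent, orange_jar, white_jar's own z axis and vertical above 0.5 rad).
It also fails if it takes over 72 s, if anything falls off the work surface, if the arm or the gripper's body presses on something with over 40 N, if the wrist force passes 120 N, or if a joint passes its speed limit or range.

## Robot

A 6-joint arm with a two-finger parallel gripper is mounted at the origin on a cart in front of the work surface, level with it; the furniture and walls round the work are solid. World frame = base frame: x ahead of the robot, y to its left, z up, the work surface at z = 0. Lengths are in m, angles in degrees, forces in N, time in s.
With the tool pointing down it reaches from about 0.425 to 1.125 m from the base axis. Payload 14.9 kg.
Tool frame: the origin (TCP) lies midway between the tips of the shut fingers; the grasp point (between the pads) lies 19 mm behind it; z points along the fingers, y is the line along which they close (so a half turn about z gives the same grasp; the last joint's range is limited). The gripper opens to 91 mm and grips with 3 to 60 N. Pads are 32 mm wide; open, the fingers measure 118 mm over their backs; the gripper's body (76 mm by 178 mm) begins 60 mm behind the grasp point.
Start: joints at [-78.398, 21.709, 99.362, -0, 58.929, -1.908], TCP at [0.164, -0.681, 0.185] pointing down, gripper open.
Joint ranges: [-158.91, 158.91], [-42.39, 125.64], [0.06, 152.35], [-60.88, 240.88], [17.5, 164.5], [-176.32, 176.32]. Speed limits (degrees/s): [108.29, 108.29, 136.94, 180, 180, 180].

## Interface

Orientations are given as [roll, pitch, yaw] about the fixed x, y, z axes, in that order (R = Rz(yaw) Ry(pitch) Rx(roll)).
In Python, from rig import * gives the robot as it stands. Calls block until the motion is done:
- movep(position, orientation): joint-space move of the TCP to a pose.
- move_l(position, ori=None, feed=0.15): straight line of the TCP; ori=None keeps the orientation; feed is the mean speed in m/s.
- movej(angles): joint-space move.
- move_gripper(opening): finger opening in m; the grip force is fixed at half the most; returns when the fingers have stopped.
- pause(seconds).
- ik(position, orientation): joint angles nearest the present ones, or None.
- get_image(name): name is "scene" or "top" or "wrist"; returns the picture (480x640x3 uint8, red, green, blue); there is no depth.
- camera_info(name): a dict with "intrinsics" (3x3 intrinsics, pixels), "T" (4x4, takes a point from camera to world coordinates). Camera axes: x right, y down, z forward; pixel columns grow to the right and rows downward; lengths in m; the calibration is good to about 2 mm. A picture is of the moment at which its call begins: read the wrist's pose just before it. camera_info takes no time and is no camera call; for the wrist camera it gives the pose at the moment of the call.
A pose or a line that the arm cannot do raises PlanningError and nothing moves.
- hand_in(): hands the job in; it is judged then, once.
Readings, each from a call of its own:
- current_t(): time.
- current_joint_pos(): joint angles.
- current_qd(): joint speeds.
- current_effort(): joint torques, N m.
- current_position(): TCP position.
- current_tool_rot(): TCP orientation.
- current_wrist_force(): force on the tool from outside, world axes, zero at the start.
- current_ft_torque(): the same for the moment, N m.
- current_gripper_width(): finger opening in m.
- current_gripper_force(): force on a finger pad.
Only numpy, scipy, OpenCV 4.12 (cv2) and the standard library are available. Lean on these libraries where they do the work, as an engineer would, in place of code of your own. Each camera call takes 0.05 s, during which the arm holds its last target. There are 200 camera calls.

## Working session

There is one attempt and no reset: what is moved stays moved. The work goes in short steps, each a Python script; the robot and the scene stay as the last script left them, time stands still between calls to the robot, and variables do not carry over. Pictures are saved under pics/ and viewed, at most 10 in all, crops included, and the job is handed in when it is done.

```bash
ls; mkdir -p pics
python3 - <<'E'
from rig import *
import cv2,numpy as np
for n in("scene","top"):
    im=get_image(n); cv2.imwrite(f"pics/{n}0.png",im[:,:,::-1])
    c=camera_info(n); print(n,np.round(c["intrinsics"],1).tolist(),np.round(c["T"],3).tolist())
print(current_t())
E
```

```text
pics
scene [[488.6, 0.0, 318.3], [0.0, 488.6, 237.1], [0.0, 0.0, 1.0]] [[0.675, -0.343, 0.653, -0.399], [-0.737, -0.343, 0.582, -0.799], [0.025, -0.874, -0.484, 0.798], [0.0, 0.0, 0.0, 1.0]]
top [[440.7, 0.0, 318.2], [0.0, 440.7, 241.7], [0.0, 0.0, 1.0]] [[-0.013, -0.994, 0.113, 0.387], [-1.0, 0.01, -0.03, 0.052], [0.028, -0.113, -0.993, 1.204], [0.0, 0.0, 0.0, 1.0]]
0.1
```

View pics/scene0.png

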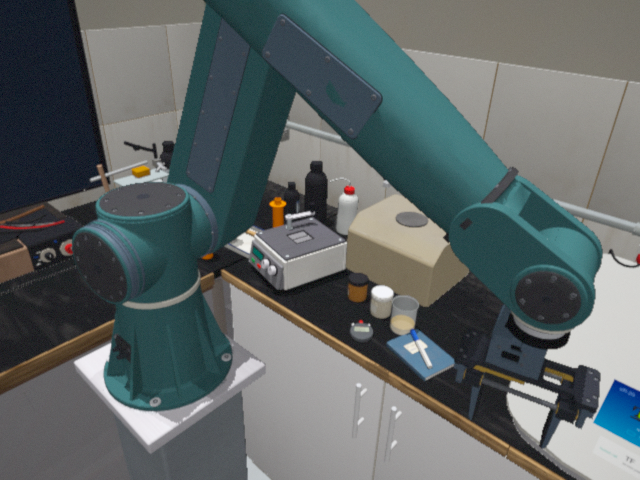

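View pics/top0.png

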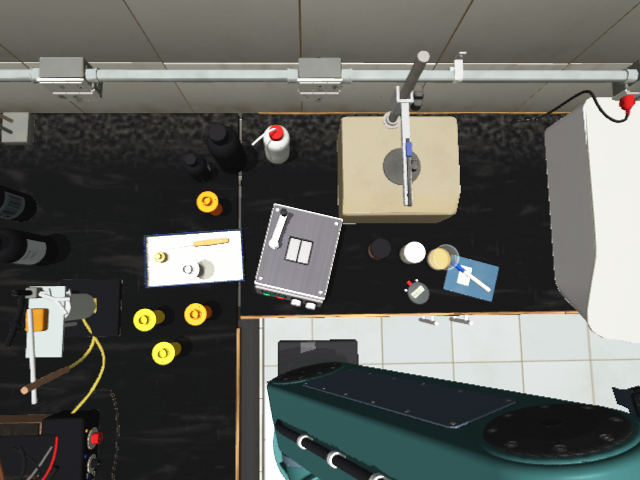

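The scene view shows the shaker near (298,250) and the arm in the foreground. In the top view:
- The opening is at about (299,250) and the hold-down arm at (278,228).
- The tray is at (194,258), holding the steel cup at (188,269), the brass weight at (160,257) and the spatula at (211,242).
- The orange and yellow lookalikes at (208,202), (196,314), (145,319) and (163,352) stand off the tray. Only (188,269) is steel-coloured and on the tray, so it is the one meant.

I'll confirm this in an enlarged crop.

```bash
cat > h.py <<'E'
from rig import *
import cv2,numpy as np
def ray(c,uv):
    K,T=np.array(c["intrinsics"]),np.array(c["T"])
    d=T[:3,:3]@np.linalg.inv(K)@[uv[0],uv[1],1]
    return T[:3,3],d
def onz(c,uv,z):
    o,d=ray(c,uv); return o+d*(z-o[2])/d[2]
def proj(c,p):
    K,T=np.array(c["intrinsics"]),np.array(c["T"])
    q=K@(T[:3,:3].T@(np.array(p)-T[:3,3])); return q[:2]/q[2]
E
python3 - <<'E'
from h import *
im=cv2.imread("pics/top0.png"); c=camera_info("top")
cr=im[190:315,140:350]; cv2.imwrite("pics/crop1.png",cv2.resize(cr,None,fx=3.8,fy=3.8,interpolation=cv2.INTER_CUBIC))
for n,uv,z in(("cup",(188,269),.116),("weight",(160,257),.046),("opening",(299,250),.11),("tray",(194,258),.015),("visc head",(407,205),.3),("handle",(281,212),.17)):
    print(n,np.round(onz(c,uv,z),3))
E
```

```text
cup [0.446 0.339 0.116]
weight [0.482 0.431 0.046]
opening [0.491 0.068 0.11 ]
tray [0.481 0.351 0.015]
visc head [ 0.565 -0.162  0.3  ]
handle [0.576 0.109 0.17 ]
```

View pics/crop1.png

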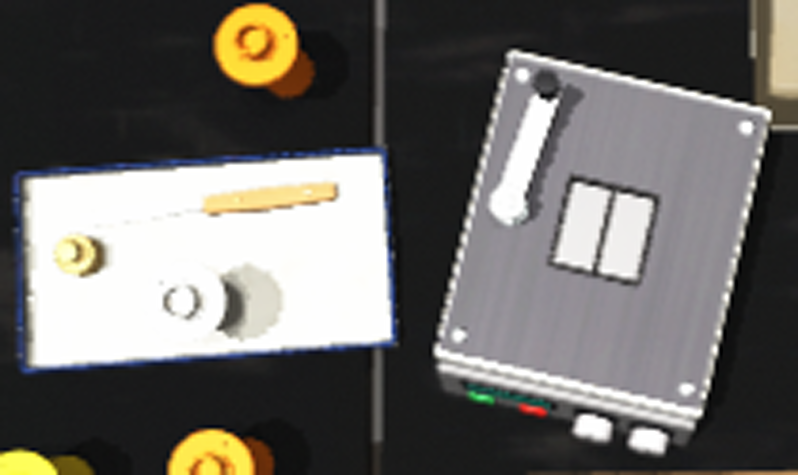

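The crop confirms it: the steel cup is on the tray, with its stub at crop (182,301), which is px (187.9,269.2), and its grey-white flange round it. The brass weight is at crop (78,253). The two-flap opening is at crop (604,230), the hold-down post at (509,204) and the black handle at (545,83). Next I'll look from above with the wrist camera.

Run:
```python
from h import *
print(current_tool_rot(), current_wrist_force())
R=[180,0,0]
r=current_tool_rot()
move_l([0.085,-0.44,0.40],feed=0.25); print(current_t(),current_tool_rot())
j=current_joint_pos(); 
j=list(j); j[0]=15; movej(j); print(current_t(),current_position(),current_tool_rot())
c=camera_info("wrist"); print(np.round(c["intrinsics"],1).tolist(),np.round(c["T"],3).tolist())
cv2.imwrite("pics/w1.png",get_image("wrist")[:,:,::-1])
print(current_wrist_force())
```

```text
[-1.79943666e+02 -1.52117285e-03  1.35095965e+01] [ 0.39738579  0.41128211 -0.41910844]
1.575 [-1.79930872e+02 -8.61573885e-03  1.35153257e+01]
3.9667 [0.42659257 0.13787455 0.39914186] [-1.79931205e+02 -3.83381605e-03  1.10487680e+02]
[[425.7, 0.0, 323.5], [0.0, 425.7, 239.6], [0.0, 0.0, 1.0]] [[0.937, 0.335, 0.101, 0.398], [0.35, -0.897, -0.271, 0.215], [-0.001, 0.289, -0.957, 0.6], [0.0, 0.0, 0.0, 1.0]]
[ 0.14873662 -0.44962589  0.36703137]
```

View pics/w1.png

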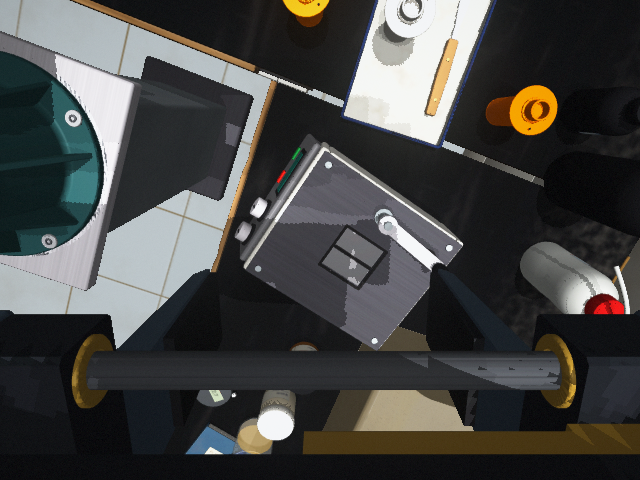

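The wrist view shows the opening's dark frame with corners near (347,226), (387,251), (359,290) and (320,265), the post at (387,223), the arm running to (438,262), and the cup at the top edge near (410,10). Next I'll measure the opening in both views, then move on for a better look at the cup.

```bash
cat > meas.py <<'E'
from h import *
def opening(im,c,roi,thr):
    x0,y0,x1,y1=roi; g=cv2.cvtColor(im,cv2.COLOR_BGR2GRAY)[y0:y1,x0:x1]
    g=cv2.resize(g,None,fx=4,fy=4,interpolation=cv2.INTER_CUBIC)
    m=(g<thr).astype(np.uint8)
    cs,_=cv2.findContours(m,cv2.RETR_EXTERNAL,cv2.CHAIN_APPROX_NONE)
    k=max(cs,key=lambda a:cv2.contourArea(cv2.convexHull(a)))
    b=cv2.boxPoints(cv2.minAreaRect(k))
    px=(b+.5)/4-.5+[x0,y0]
    P=np.array([onz(c,q,.11) for q in px]); e=np.diff(np.vstack([P,P[:1]]),axis=0)
    return px,P.mean(0),np.linalg.norm(e,axis=1)*1e3,[np.degrees(np.arctan2(v[1],v[0])) for v in e]
E
python3 - <<'E'
from meas import *
w=cv2.imread("pics/w1.png");t=cv2.imread("pics/top0.png")
cw,ct=camera_info("wrist"),camera_info("top")
for im,c,roi in((w,cw,(312,218,394,297)),(t,ct,(282,232,316,268))):
    for thr in(30,45,60):
        try:
            px,C,s,a=opening(im,c,roi,thr); print(thr,np.round(px,1).tolist(),np.round(C,4),np.round(s,1),np.round(a,1))
        except Exception as e: print(e)
move_l([0.415,0.22,0.40],feed=0.25)
c=camera_info("wrist");im=get_image("wrist")[:,:,::-1];cv2.imwrite("pics/w2.png",im)
np.savez("w2.npz",K=c["intrinsics"],T=c["T"])
print(current_t(),proj(c,[.446,.339,.116]),proj(c,[.491,.068,.11]))
E
```

```text
30 [[328.3, 249.1], [332.8, 242.5], [352.3, 255.8], [347.8, 262.4]] [0.4745 0.0675 0.11  ] [10.  29.2 10.1 29.4] [  77.7  -14.9 -101.6  164.9]
45 [[316.9, 264.2], [345.7, 222.4], [388.0, 251.6], [359.2, 293.4]] [0.4911 0.0656 0.11  ] [63.1 63.4 64.5 65.4] [  77.3  -14.7 -101.   164.1]
60 [[315.8, 264.1], [347.0, 221.2], [388.7, 251.6], [357.5, 294.5]] [0.4908 0.0655 0.11  ] [65.8 63.8 67.4 65.9] [  75.8  -16.1 -102.4  162.6]
30 [[295.1, 237.6], [296.1, 237.6], [296.1, 237.9], [295.1, 237.9]] [0.5214 0.0759 0.11  ] [2.5 0.6 2.5 0.6] [-90.6 179.6  89.4  -0.4]
45 [[289.9, 236.4], [291.9, 236.4], [291.9, 237.1], [289.9, 237.1]] [0.524  0.0877 0.11  ] [5.  1.9 5.  1.9] [-90.6 179.6  89.4  -0.3]
60 [[289.6, 236.4], [292.9, 236.4], [292.9, 237.4], [289.6, 237.4]] [0.5237 0.0868 0.11  ] [8.1 2.5 8.1 2.5] [-90.6 179.6  89.4  -0.3]
4.55 [389.50631351  92.82649522] [337.59036268 316.5718841 ]
```

View pics/w2.png

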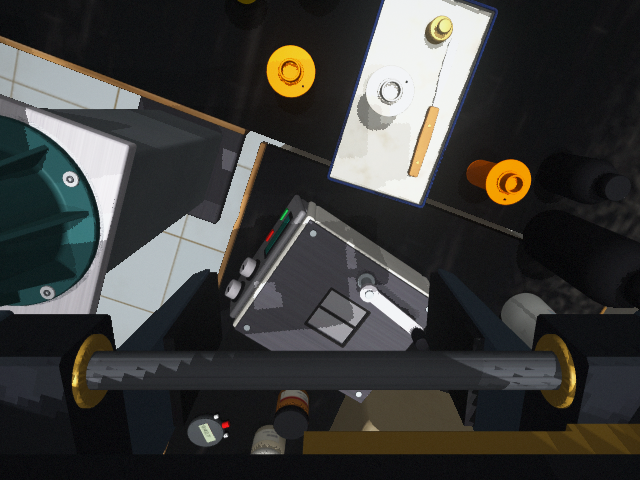

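The second wrist view shows the cup's flange and stub at about (390,91), its foot and shadow toward (375,115), the weight at (439,29) and the opening at (337,317). I'll refine the cup and opening positions numerically.

```bash
python3 - <<'E'
from meas import *
d=np.load("w2.npz"); cw={"intrinsics":d["K"],"T":d["T"]}; ct=camera_info("top")
w=cv2.imread("pics/w2.png");t=cv2.imread("pics/top0.png")
for im,c,roi,ths in((w,cw,(298,282,376,352),(35,45,60)),(t,ct,(282,232,316,268),(90,105,120))):
    for thr in ths:
        px,C,s,a=opening(im,c,roi,thr); print(thr,np.round(px,1).tolist(),np.round(C,4),np.round(s,1),np.round(a,1))
def hough(im,c,ctr,h,f,zs):
    x0,y0=ctr[0]-h,ctr[1]-h
    g=cv2.resize(cv2.cvtColor(im[y0:y0+2*h,x0:x0+2*h],cv2.COLOR_BGR2GRAY),None,fx=f,fy=f,interpolation=cv2.INTER_CUBIC)
    for name,D,z in zs:
        Z=c["T"][2][3]-z; r=c["intrinsics"][0][0]*D/2/Z*f
        o=cv2.HoughCircles(g,cv2.HOUGH_GRADIENT_ALT if 0 else cv2.HOUGH_GRADIENT,1,r*2,param1=80,param2=8,minRadius=int(r*.85),maxRadius=int(r*1.2)+1)
        if o is None: print(name,None); continue
        for q in o[0][:3]:
            uv=(q[:2]+.5)/f-.5+[x0,y0]; print(name,np.round(uv,1),round(q[2]/f,1),round(r/f,1),np.round(onz(c,uv,z),4))
hough(w,cw,(389,91),34,5,[("flange",.054,.102),("stub",.023,.116)])
hough(t,ct,(188,269),20,6,[("flange",.054,.102),("stub",.023,.116)])
# handle: dark blob in views
E
python3 - <<'E'
import sys
sys.path.insert(0,'.')
from h import *
im=cv2.imread("pics/w2.png")[60:125,350:430]; a=cv2.resize(im,None,fx=5,fy=5,interpolation=cv2.INTER_CUBIC)
im=cv2.imread("pics/w2.png")[270:355,330:440]; b=cv2.resize(im,None,fx=3.5,fy=3.5,interpolation=cv2.INTER_CUBIC)
o=np.zeros((330,790,3),np.uint8); o[:325,:400]=a; o[:b.shape[0],402:402+b.shape[1]]=np.clip(b.astype(int)*1.3,0,255)[:, :388]
cv2.imwrite("pics/crop2.png",o)
E
```

```text
35 [[303.3, 323.3], [331.5, 285.6], [360.1, 307.0], [331.9, 344.7]] [0.4833 0.0668 0.11  ] [63.3 46.6 64.5 48.1] [  76.1  -18.2 -102.7  160.6]
45 [[302.9, 323.6], [328.3, 284.6], [370.0, 311.8], [344.6, 350.8]] [0.4905 0.0655 0.11  ] [62.9 64.8 64.3 66.9] [ 79.6 -14.4 -98.6 164.5]
60 [[282.7, 322.2], [303.1, 273.9], [373.8, 303.7], [353.4, 352.0]] [0.4786 0.0679 0.11  ] [ 71.5  97.4  73.3 101.1] [ 88.4  -3.9 -88.8 175.2]
90 [[288.1, 240.3], [289.2, 235.3], [313.4, 240.7], [312.3, 245.7]] [0.5144 0.0631 0.11  ] [12.7 62.  12.7 61.9] [ -12.8 -103.3  166.8   76.7]
105 [[284.0, 256.1], [289.1, 234.8], [313.9, 240.8], [308.8, 262.0]] [0.4946 0.0678 0.11  ] [54.6 63.8 54.6 63.4] [ -13.7 -104.2  165.9   75.8]
120 [[282.9, 259.9], [288.9, 234.6], [314.1, 240.6], [308.2, 265.9]] [0.4901 0.0688 0.11  ] [64.9 64.8 64.9 64.4] [ -13.4 -103.9  166.2   76.1]
flange [389.1  92.5] 23.5 23.0 [0.4472 0.3404 0.102 ]
stub [389.9  89.7] 10.1 10.1 [0.4451 0.3421 0.116 ]
stub [387.9 111.7] 11.4 10.1 [0.452  0.3205 0.116 ]
stub [369.5  85.1] 11.0 10.1 [0.4228 0.3387 0.116 ]
flange [192.8 272.3] 11.2 10.8 [0.4386 0.3311 0.102 ]
stub [187.2 269.2] 4.8 4.7 [0.4458 0.3414 0.116 ]
stub [198.3 270.2] 5.6 4.7 [0.4431 0.3143 0.116 ]
```

View pics/crop2.png

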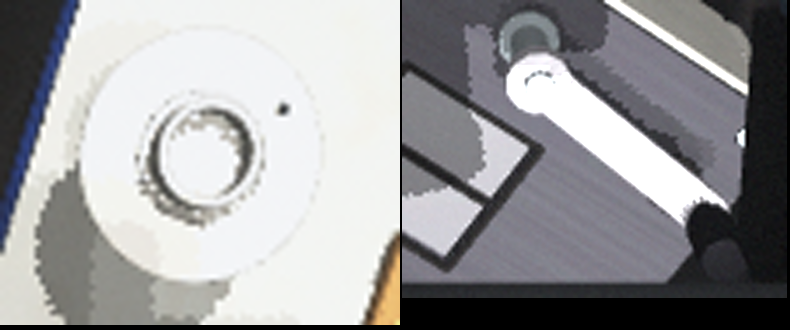

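Both crops are clear. The cup's stub centre, cast onto z=0.116 from two views, agrees at (0.446,0.341). The opening is at (0.4905,0.067) with yaw ≈ -13.6°: its frame measures about 64 mm against the 56 mm opening, as the frame's outer edge should. The hold-down handle's top is at px (421,344). Now I'll grasp and lift.

Run:
```python
from h import *
d=np.load("w2.npz"); cw={"intrinsics":d["K"],"T":d["T"]}
print("handle top",onz(cw,(420.9,343.7),.1775),"pivot",onz(cw,(368.6,294.3),.150))
O=[180,0,76.4]
movep([.446,.341,.20],O); move_gripper(.05)
move_l([.446,.341,.1055],feed=.08)
print(current_wrist_force(),current_position())
move_gripper(0.0); print("w",current_gripper_width(),current_gripper_force(),current_position(),current_t())
move_l([.446,.341,.13],feed=.06); pause(.1)
print(current_wrist_force(),current_gripper_width())
move_l([.446,.341,.33],feed=.15); 
move_l([.4905,.067,.33],feed=.18); pause(.2)
print(current_wrist_force(),current_ft_torque(),current_gripper_width(),current_position(),current_tool_rot(),current_t())
cv2.imwrite("pics/w3.png",get_image("wrist")[:,:,::-1]);cv2.imwrite("pics/top3.png",get_image("top")[:,:,::-1])
```

```text
handle top [0.57619327 0.10098411 0.1775    ] pivot [0.50565831 0.1256376  0.15      ]
[ 0.74680164 -0.27031805 -0.65509367] [0.44629611 0.34123505 0.106009  ]
w 0.00032768884263504965 0.0 [0.4459747  0.34098321 0.10547207] 8.4417
[ 0.22466385 -0.10393599 -0.52147116] 0.0006138054712991
[-0.69166343 -0.02072614 -0.90554447] [-0.04180142 -0.03256039 -0.02417243] 0.00043090692990430595 [0.49044512 0.06740937 0.32996374] [-1.79996153e+02 -4.42318495e-04  7.64368305e+01] 12.475
```

View pics/w3.png

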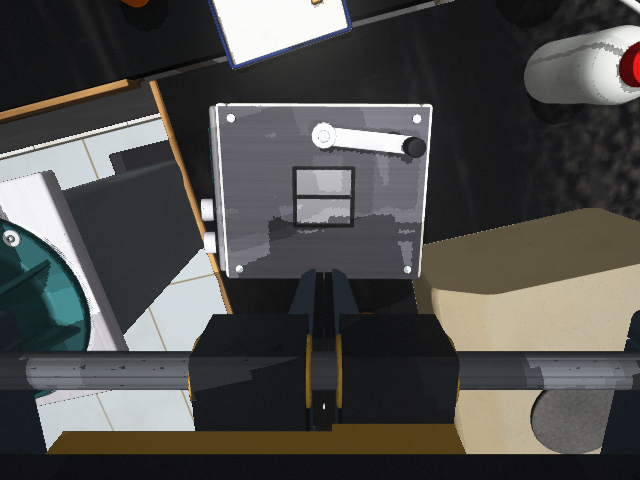

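The grip missed: the width is about 0, and the wrist view shows empty fingers with tips at (322,270). I'll check the cup again before anything else.

Run:
```python
from h import *
c=camera_info("wrist"); p=current_position(); print("tcp px",proj(c,p),"opening px",proj(c,[.4905,.067,.11]))
print(proj(c,[p[0],p[1],p[2]+.019]))
move_l([.44,.26,.33],feed=.25); move_gripper(.05)
c=camera_info("wrist"); im=get_image("wrist")[:,:,::-1]; cv2.imwrite("pics/w4.png",im); np.savez("w4.npz",K=c["intrinsics"],T=c["T"])
u=proj(c,[.446,.341,.116]); print(u,proj(c,[.446,.341,.002]),current_t())
t=cv2.imread("pics/top3.png")
a=cv2.resize(t[225:305,135:255],None,fx=3,fy=3,interpolation=cv2.INTER_CUBIC)
x,y=int(u[0]),int(u[1]); x0=max(0,x-110);y0=max(0,y-110)
b=cv2.resize(im[y0:y0+220,x0:x0+220],None,fx=1.9,fy=1.9,interpolation=cv2.INTER_CUBIC)
o=np.zeros((430,790,3),np.uint8); o[:240,:360]=a; o[:b.shape[0],365:365+b.shape[1]]=b; cv2.imwrite("pics/crop3.png",o); print(x0,y0)
```

```text
tcp px [323.26718766 279.50342016] opening px [323.25624845 196.60921944]
[323.28802374 294.98568957]
[309.00821908 112.99714297] [312.02671312 112.57836016] 14.45
199 2
```

View pics/crop3.png

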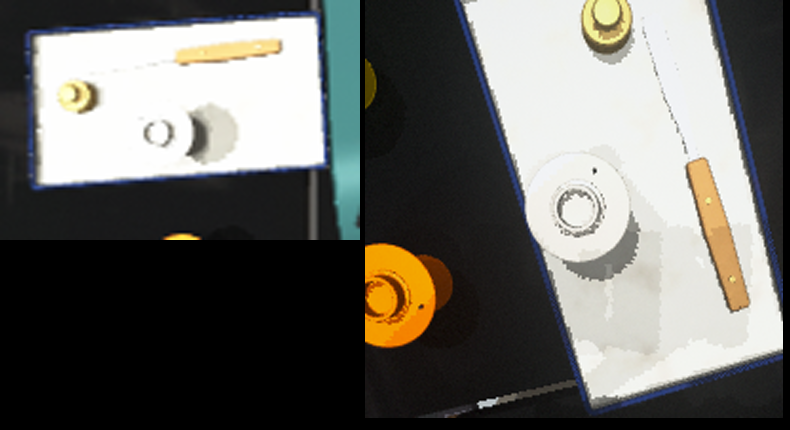

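The cup hasn't moved. Its stub is at crop (575,208), which is px (309.5,111.5), against a prediction of (309,113), so the xy is right. The fingers must have shut above or beside the stub. I'll repeat the descent with a guard until I feel the flange, and look before closing.

Run:
```python
from h import *
O=[180,0,76.4]
movep([.446,.341,.17],O); move_gripper(.04); print(current_gripper_width())
move_l([.446,.341,.107],feed=.1); pause(.1); F0=np.array(current_wrist_force()); print(F0)
z=.107
while z>.094:
    z-=.0005; move_l([.446,.341,z],feed=.02); f=np.array(current_wrist_force())-F0
    if f[2]>2.5: break
print(z,f,current_position(),current_gripper_width(),current_t())
im=get_image("wrist")[:,:,::-1]; c=camera_info("wrist"); print(proj(c,current_position()),proj(c,[.446,.341,.116]))
cv2.imwrite("pics/w5.png",im)
```

```text
0.03964587191844243
[0.30063154 0.01553715 0.31226553]
0.09399999999999999 [-0.91237132  0.55176371  0.50790754] [0.44598473 0.34099294 0.0939763 ] 0.0400172037311223 22.9667
[323.24732706 279.53565947] [323.32277326 297.71132249]
```

View pics/w5.png

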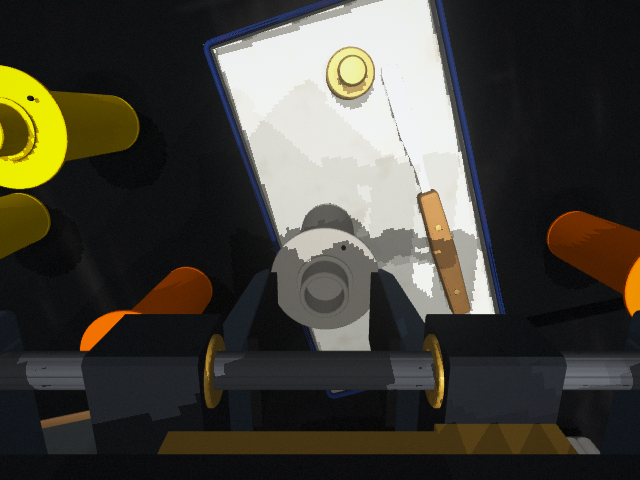

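The fingers straddle the stub, with the stub centre at about (324,293) against a predicted (323,298). There has been no contact down to z=0.094, so the stub sits about 8–10 mm lower than computed, either relative to the tips or to the pads. I'll close here and check the width before lifting.

Run:
```python
from h import *
F0=np.array(current_wrist_force())
move_gripper(0.0); print("w",current_gripper_width(),current_gripper_force(),np.array(current_wrist_force())-F0,current_t())
cv2.imwrite("pics/w6.png",get_image("wrist")[:,:,::-1])
cv2.imwrite("pics/scene6.png",get_image("scene")[:,:,::-1])
```

```text
w 0.00020387215649153998 0.0 [-0.72005787 -0.35460857 -0.79790296] 23.7417
```

Run:
```python
from h import *
c5=camera_info("wrist"); d=np.load("w2.npz"); c2={"intrinsics":d["K"],"T":d["T"]}; d=np.load("w4.npz"); c4={"intrinsics":d["K"],"T":d["T"]}; ct=camera_info("top")
print("cam5",np.round(c5["T"][:3,3],4) if hasattr(c5["T"],'shape') else c5["T"], current_position())
def tri(L):
    A=np.zeros((3,3));b=np.zeros(3)
    for c,uv in L:
        o,v=ray(c,uv); v=v/np.linalg.norm(v); M=np.eye(3)-np.outer(v,v); A+=M; b+=M@o
    X=np.linalg.solve(A,b); return X,[np.round(proj(c,X)-uv,1) for c,uv in L]
def circ(f,ctr,h,fac,r0,r1,n):
    im=cv2.imread(f); x0,y0=ctr[0]-h,ctr[1]-h
    g=cv2.resize(cv2.cvtColor(im[y0:y0+2*h,x0:x0+2*h],cv2.COLOR_BGR2GRAY),None,fx=fac,fy=fac,interpolation=cv2.INTER_CUBIC)
    o=cv2.HoughCircles(g,cv2.HOUGH_GRADIENT,1,6,param1=60,param2=10,minRadius=int(r0*fac),maxRadius=int(r1*fac))
    return [] if o is None else [np.round(np.r_[(q[:2]+.5)/fac-.5+[x0,y0],q[2]/fac],1) for q in o[0][:n]]
print("w5 stub",circ("pics/w5.png",(324,290),40,2,18,28,4)); print("w5 flange",circ("pics/w5.png",(325,278),60,2,45,58,3))
print("w4 stub",circ("pics/w4.png",(309,112),30,4,9,16,4)); print("w4 flange",circ("pics/w4.png",(309,112),45,4,25,38,3))
for L in ([(c2,(389.9,89.7)),(ct,(187.2,269.2)),(c4,(309.5,111.5)),(c5,(324,292))],[(c2,(389.9,89.7)),(c5,(324,292))],[(c4,(309.5,111.5)),(c5,(324,292))]): print(tri(L))
a=cv2.imread("pics/w6.png")[200:350,220:430]; a=cv2.resize(a,None,fx=3.8,fy=3.8,interpolation=cv2.INTER_CUBIC); a=np.clip(255*(a/255.)**.6,0,255).astype(np.uint8)
cv2.imwrite("pics/crop6.png",a); print(a.shape)
```

```text
cam5 [0.4652 0.4206 0.295 ] [0.44597506 0.34099783 0.09398617]
w5 stub [array([324. , 286.5,  26. ]), array([324. , 295. ,  23.5]), array([324. , 283.5,  27.7]), array([324., 292.,  21.])]
w5 flange [array([325. , 271. ,  57.7]), array([324. , 283.5,  56. ]), array([321., 278.,  50.])]
w4 stub [array([309.2, 111.2,  12. ]), array([310.2, 110. ,  11.7]), array([311.8, 111.2,  13.4]), array([312.2, 109.8,  12.8])]
w4 flange [array([310. , 111.2,  28.1]), array([311.5, 110.5,  28.7]), array([311. , 112.5,  26.5])]
(array([0.44620567, 0.34227299, 0.11215505]), [array([0.4, 0.4]), array([ 0. , -0.1]), array([-0.5,  0.1]), array([-0.9, -0.3])])
(array([0.4461021 , 0.34223732, 0.11211495]), [array([0.3, 0.4]), array([-1.1, -0.2])])
(array([0.44665014, 0.34221575, 0.11258977]), [array([-0.,  0.]), array([ 0., -0.])])
(570, 798, 3)
```

View pics/crop6.png

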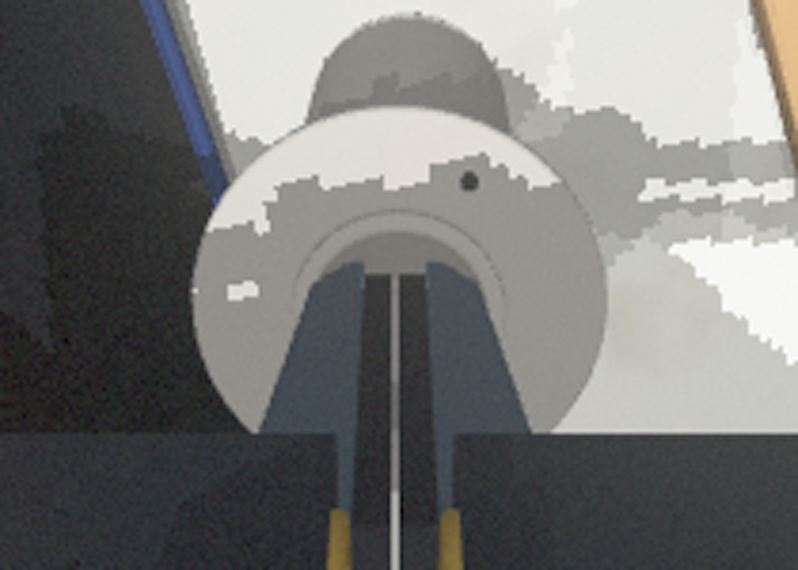

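With the last allowed picture, I can see the shut fingers in front of and above the stub, with tips at crop (395,270), which is px (324,271). So the real fingertips end about 20 mm short of the reported TCP. I'll measure that offset by touching the stub's top gently with shut fingers (top at z=0.116 by the data, 0.112 triangulated).

Run:
```python
from h import *
F0=np.array(current_wrist_force()); z=.094; t0=current_t(); n=0
while z>.07:
    z-=.0006; move_l([.446,.342,z],feed=.03); n+=1; f=np.array(current_wrist_force())-F0
    if f[2]>2.5: break
print(z,n,f,current_position(),current_t()-t0,current_t())
```

```text
0.08619999999999996 13 [ 0.76989771 -0.14499473  8.97261486] [0.44661088 0.34245611 0.08691701] 3.25 27.0917
```

The fingers touched at reported z≈0.0867, so the real tips are about 29 mm behind the reported TCP. I'll work from this touch: grasp 11 mm below it, so the foot is at TCP−0.074.

Run:
```python
from h import *
move_l([.446,.342,.092],feed=.1); F0=np.array(current_wrist_force())
move_gripper(.036)
move_l([.446,.342,.076],feed=.06); f=np.array(current_wrist_force())-F0; print(f)
if f[2]<3:
    move_gripper(0.0); w=current_gripper_width(); print("w",w,current_gripper_force(),current_position(),current_t())
    if .02<w<.026:
        move_l([.446,.342,.11],feed=.15); pause(.05)
        print(np.array(current_wrist_force())-F0,current_gripper_width())
        move_l([.446,.342,.28],feed=.25); move_l([.4905,.067,.28],feed=.25)
        print(np.array(current_wrist_force())-F0,current_gripper_width(),current_t())
        c=camera_info("wrist"); np.savez("w7.npz",K=c["intrinsics"],T=c["T"]); cv2.imwrite("pics/w7.png",get_image("wrist")[:,:,::-1])
```

```text
[ 0.3040638  -1.03278246  0.67100741]
w 0.021110004599784935 29.923074815662147 [0.44621109 0.34211061 0.07621942] 28.8417
[ 0.6305647  -0.56796957 -5.81157664] 0.0211756997368807
[ 0.28336504  0.28572047 -6.17094661] 0.021551610173850246 31.3667
```

The grip holds (width 21 mm, pad force 30 N, weight felt). Now the guided insertion.

```bash
cat > ins.py <<'E'
from h import *
C=np.array([.4905,.067])
def F(): return np.array(current_wrist_force())
def go(xy,z,feed=.05): move_l([xy[0],xy[1],z],feed=feed)
E
python3 - <<'E'
from ins import *
go(C,.19,.2); Fa=F(); go(C,.157,.08); pause(.05); F0=F(); print("air",Fa,"in",F0,current_t())
z=.157; f=F0*0
while z>.142:
    z-=.0006; go(C,z); f=F()-F0
    if f[2]>3: break
print("touch",z,f,current_t())
zt=z; ok=f[2]>3; hit=not ok; n=0
if ok:
    z=zt+(f[2]-5)*5e-5   # ~5 N preload
    for k in range(13):
        a=2*np.pi*k/12; p=C+.0042*np.array([np.cos(a),np.sin(a)])
        go(p,z); f=F()-F0; print(k,np.round(f,1))
        if f[2]>15: z+=.0006; go(p,z)
        elif f[2]<2:
            z2=z-.0008; go(p,z2); f=F()-F0; print("  dip",np.round(f,1),round(z2,4))
            if f[2]<6: hit=True; z=z2; break
            z=z2+(f[2]-5)*5e-5
print("hit",hit,current_position(),z,current_t()); np.save("F0.npy",F0)
E
```

```text
air [-0.02568396  0.37891063 -3.59947328] in [ 0.77411036 -0.71412519 -4.0976381 ] 32.625
touch 0.14980000000000013 [-0.91064188  0.74191336  4.23148983] 35.625
0 [-5.9  0.8 12.6]
1 [-4.6  1.4 11. ]
2 [-1.6  0.6  9.9]
3 [0.1 0.1 7.3]
4 [-1.   1.1 -0.6]
  dip [-0.4  0.8 -0.2] 0.149
hit True [0.48792822 0.07063402 0.14855672] 0.14896157449155403 37.125
```

Touch came at 0.1498, as predicted, and the foot dropped free at the 120° point. Now I'll lower it compliantly.

Run:
```python
from ins import *
F0=np.load("F0.npy"); p=np.array(current_position()[:2]); z=.149; t0=current_t(); n=0
while n<45:
    n+=1
    f=F()-F0
    if f[2]>4 and z<.1005: print("floor",z,np.round(f,1)); break
    if f[2]>6: z+=.0005; st=0; p=p+np.clip(f[:2]*1e-4,-6e-4,6e-4)
    else:
        step=.0012 if z>.143 else (.005 if z>.106 else (.0015 if z>.1005 else .0006))
        z-=step; p=p+np.clip(f[:2]*1e-4,-4e-4,4e-4)
    go(p,z,.06)
    if np.abs(f).max()>4: print(n,round(z,4),np.round(f,1))
    if z<.094: print("deep"); break
print(n,z,current_position(),np.round(F()-F0,1),current_gripper_width(),current_t())
```

```text
floor 0.09819999999999991 [-1.5 -0.5  4.2]
19 0.09819999999999991 [0.48703627 0.07170023 0.09836432] [-1.5 -0.5  4.2] 0.021311289350978993 41.625
```

The cup is on the bore's floor at the predicted height (0.098) and about 5.8 mm off the opening's axis. The hold-down handle lies 76 mm from the post at about -20° in world angle, or 0.11 rad, which matches the given 76 mm. I'll release, cage the handle loosely and swing it round.

Run:
```python
from ins import *
P=np.array([.505,.1265]); r=.076
p=current_position()
move_gripper(.036); move_l([p[0],p[1],.135],feed=.08); move_l([p[0],p[1],.19],feed=.25)
def pose(q,z): # q: world angle deg of TCP about pivot
    a=np.radians(q); return [P[0]+r*np.cos(a),P[1]+r*np.sin(a),z],[180,0,q+180]
a,o=pose(-20,.19); movep(a,o); move_gripper(.034)
F0=F(); a,o=pose(-20,.150); move_l(a,o,.1); print("down1",np.round(F()-F0,1))
a,o=pose(-20,.128); move_l(a,o,.06); f=F()-F0; print("down",np.round(f,1),current_t())
if f[2]<5:
    for rel in (20,34,48,62,76,88):
        a,o=pose(-13.6-rel,.128); move_l(a,o,.08); f=F()-F0; print(rel,np.round(f,1))
        if np.abs(f).max()>15: break
    while rel<101 and np.linalg.norm(f[:2])<4.5:
        rel+=1.5; a,o=pose(-13.6-rel,.128); move_l(a,o,.08); f=F()-F0; print(rel,np.round(f,1))
print(rel,current_t(),current_position())
im=get_image("wrist")[:,:,::-1];cv2.imwrite("pics/w8.png",im)
```

```text
down1 [0.7 1.  0.5]
down [1.  0.4 0.7] 45.6417
20 [0.5 0.2 0. ]
34 [0.9 0.3 0.5]
48 [0.2 0.4 1. ]
62 [ 0.2 -0.9 -0. ]
76 [ 0.1 -0.3  1.1]
88 [0.6 0.2 0.9]
89.5 [1.3 0.8 0.1]
91.0 [0.4 0.8 1.6]
92.5 [0.4 0.9 0.3]
94.0 [1.1 0.4 0.2]
95.5 [0.4 0.2 0.6]
97.0 [ 0.4  0.1 -0.9]
98.5 [ 8.7 -1.6 -4.8]
98.5 49.7 [0.47775637 0.05593239 0.12830151]
```

The stop was felt at a caged angle of 98.5°: about 8° of play plus the 90° stop. I'll back off, retract and check the arm's angle numerically from the wrist camera.

Run:
```python
from ins import *
P=np.array([.505,.1265]); r=.076
def pose(q,z):
    a=np.radians(q); return [P[0]+r*np.cos(a),P[1]+r*np.sin(a),z],[180,0,q+180]
a,o=pose(-13.6-94,.128); move_l(a,o,.05); a,o=pose(-13.6-94,.19); move_l(a,o,.12)
move_l([.42,.0,.38],feed=.3); pause(.1)
c=camera_info("wrist"); im=get_image("wrist"); cv2.imwrite("pics/w9.png",im[:,:,::-1])
g=im.min(axis=2); Z=.1475
exp=lambda q,z=.1775:proj(c,np.r_[P+r*np.array([np.cos(np.radians(q)),np.sin(np.radians(q))]),z])
# min-area rect of bright arm blob in the zone round pivot
m=np.zeros(g.shape,np.uint8); pv=proj(c,np.r_[P,.1475]); cv2.circle(m,tuple(int(v) for v in pv),75,255,-1)
b=((g>175)&(m>0)).astype(np.uint8); n,l,s,ce=cv2.connectedComponentsWithStats(b)
print("pivot px",pv,"handle exp end",exp(-103.6),"start",exp(-20))
for i in np.argsort(-s[1:,4])[:4]+1:
    ys,xs=np.where(l==i); W=np.array([onz(c,(x,y),Z)[:2] for x,y in zip(xs,ys)])-P
    far=W[np.argsort(-np.hypot(*W.T))[:15]].mean(0); print(s[i],np.round(W.mean(0),3),"far",np.round(far,3),np.degrees(np.arctan2(far[1],far[0]))+13.6, np.degrees(np.arctan2(*W.mean(0)[::-1]))+13.6)
for nm,q in(("end",-103.6),("start",-20)):
    u=exp(q,.1775); x,y=int(round(u[0])),int(round(u[1])); print(nm,g[y-4:y+5,x-4:x+5].mean())
print(current_wrist_force(),current_t())
```

```text
pivot px [370.68996566  38.38260232] handle exp end [377.25817046 124.17019607] start [462.49264369  36.73715394]
[ 340   24   53   90 2392] [-0.011 -0.032] far [-0.011 -0.063] -86.64610829719672 -95.69406099487482
[297  10 143  12 189] [0.003 0.019] far [-0.017  0.024] 138.54680765062147 94.78394837591246
end 94.27160493827161
start 140.55555555555554
[ 8.74583387e-01  4.04116472e-01 -7.22655165e-04] 51.675
```

```bash
python3 - <<'E'
from ins import *
c=camera_info("wrist"); g=cv2.imread("pics/w9.png").max(axis=2); P=np.array([.505,.1265])
m=np.zeros(g.shape,np.uint8); cv2.circle(m,(377,115),32,255,-1)
b=((g<50)&(m>0)).astype(np.uint8); n,l,s,ce=cv2.connectedComponentsWithStats(b)
for i in np.argsort(-s[1:,4])[:3]+1:
    w=onz(c,ce[i],.165)[:2]-P; print(s[i],ce[i],np.round(w,4),"r",np.hypot(*w),"rel deg",-(np.degrees(np.arctan2(w[1],w[0]))+13.6))
E
python3 - <<'E'
from ins import *
c=camera_info("wrist"); g=cv2.imread("pics/w9.png").max(axis=2); P=np.array([.505,.1265])
print(g[60:176:6,330:426:6])
for thr in(75,95):
    m=np.zeros(g.shape,np.uint8); m[60:176,330:426]=1
    b=((g<thr)&(m>0)).astype(np.uint8); n,l,s,ce=cv2.connectedComponentsWithStats(b)
    for i in np.argsort(-s[1:,4])[:3]+1:
        w=onz(c,ce[i],.165)[:2]-P; print(thr,s[i],ce[i],"r",np.hypot(*w),"deg",-(np.degrees(np.arctan2(w[1],w[0]))+13.6))
E
```

```text
[[172 174 175 176 178 164 255 255 255 174 170 169 166 165 166 165]
 [168 169 169 169 170 158 255 255 255 174 176 171 167 166 169 166]
 [169 171 172 175 176 162 255 255 255 177 176 174 173 173 171 170]
 [174 173 143 115  87  80 255 255 255  68  81  73 167 169 166 169]
 [151 150  90  79 255 254 255 255 255 102 100  79 170 169 166 168]
 [154 151  75 255 255 255 255 255 255 255 159  72 167 166 163 167]
 [147 149 254 255 255 241 255 255 255 255 253  64 172 171 168 167]
 [154 152 255 255 254 221 255 255 255 255 255  73 166 166 166 167]
 [153 154 255 255 253 254 255 255 255 255 255  74 171 168 169 168]
 [146 150 255 255 176 254 255 255 255 255 254  75 172 170 169 164]
 [145 146  78 255 255 175 254 115 106  90 159  67 166 169 171 172]
 [149 150  73 254 255 255 146 103  96  81 145  61 149 147 168 165]
 [148 149  66 141 104 255 255 173  81 145 117  74 143 141 161 164]
 [131 133  61  66  64  62  78  92  92 152 147 146 146 145 164 164]
 [130 128 130 131 132 133 145 169 167 145 145 144 143 138 161 158]
 [126 123 124 124 123 123 137 163 162 145 146 147 143 139 157 161]
 [136 125 127 126 129 128 144 167 169 144 146 148 146 147 166 163]
 [140 129 128 128 129 127 143 163 162 143 143 143 143 142 159 157]
 [141 127 127 126 127 128 144 145 166 143 140 143 141 139 162 160]
 [139 126 125 126 124 125 140 143 165 141 142 142 140 143 161 159]]
75 [341 117  58  23 225] [369.22666667 133.04      ] r 0.08424191821206241 deg 94.24481863128008
75 [339  80   8  16  44] [340.77272727  86.15909091] r 0.050776690999170294 deg 127.09685166157294
75 [367 116   7  16  41] [369.36585366 122.95121951] r 0.07505113407252181 deg 94.39496552069002
95 [341  75  59  66 765] [380.9503268  116.30065359] r 0.06979017757388559 deg 85.66961521352475
95 [339  77  25  22 164] [345.6402439  83.9695122] r 0.04685339919419671 deg 123.81731135763565
95 [363 105   2   9  14] [363.5        108.85714286] r 0.06273520885904162 deg 99.82371750045968
```

The check agrees: the white arm runs down columns 366–380 from the post across the cup, and the handle is at about (376,123) against (377,124) predicted for the stop. The white flange lies centred within the opening's frame. Handing in.

```bash
python3 -c "
from rig import *
print(hand_in(),current_t())"
```

```text
the job is handed in; nothing more can be done
the job is handed in; nothing more can be done
```

The cup is fully home in the bore and the hold-down arm lies across its lid at its stop. I handed the job in after about 52 of the 72 s; the judge's result was not shown.

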